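Check the swivel lock of a trolley castor

ROBOT

A 7-joint arm with a two-finger parallel gripper is mounted at the origin on the work surface. World frame = base frame: x ahead of the robot, y to its left, z up, the work surface at z = 0. Lengths are in m, angles in rad, forces in N, time in s.
With the tool pointing down it reaches from about 0.35 to 0.9 m from the base axis. Payload 7.2 kg.
Tool frame: the origin (TCP) lies between the finger pads; the fingertips stand 14 mm ahead of it and the grasp point (between the pads) lies 5 mm behind it (env.tip_reach is the distance from the TCP to the fingertips, in m); z points along the fingers, y is the line along which they close (so a half turn about z gives the same grasp; the last joint's range is limited). The gripper opens to 85 mm and grips with 20 to 120 N. Pads are 22 mm wide; open, the fingers measure 114 mm over their backs; the gripper's body (76 mm by 85 mm) begins 54 mm behind the grasp point. The pads swing forward as they close: fully open they stand 13 mm farther back than shut.
Start: joints at [1.058, 0.411, -0.013, 1.596, 0.006, 1.134, -0.082], TCP at [0.269, -0.564, 0.245] pointing down, gripper open.
Joint ranges: [-2.95, 2.95], [-0.29, 1.99], [-1.47, 1.44], [0.14, 2.54], [-1.03, 4.17], [0.13, 1.85], [-2.86, 2.86]. Speed limits (rad/s): [2.39, 2.39, 3.01, 3.01, 3.14, 3.14, 3.14].

INTERFACE

Orientations are given as a rotation vector (axis times angle).
In Python, from station import env, solve_ik, imaging gives the robot as it stands. The module is installed in compiled form; this text tells all that it offers. Calls block until the motion is done:
- env.move_ptp(position, orientation): joint-space move of the TCP to a pose.
- env.servo_line(position, ori=None, speed=0.15, stop_force=None): straight line of the TCP; ori=None keeps the orientation; speed is the mean speed in m/s. With stop_force (N) it stops when the force on the tool has changed by that much, and returns True; else False.
- env.move_j(angles): joint-space move.
- env.command_gripper(opening, grasp_force=None): finger opening in m; grasp_force is the grip in N (None keeps the last); returns when the fingers have stopped.
- env.hold(seconds).
- solve_ik(position, orientation): joint angles nearest the present ones, or None.
- env.read_state(): the state.
- imaging.grab_frame(name): name is "side" or "top"; returns a dict with "image" (480x640x3 uint8, red, green, blue), "z_map" (480x640 float32, m along the optical axis (not along the pixel's ray), 0 where there is no reading), "fx", "fy", "cx", "cy" (pixels), "extrinsics" (4x4, takes a point from world to camera coordinates). Camera axes: x right, y up, looking along -z (the intrinsics and any distortion apply to the point x, -y, -z); pixel columns grow to the right and rows downward; lengths in m; the calibration is good to about 2 mm. A picture is of the moment at which its call begins.
A pose or a line that the arm cannot do raises env.MotionError and nothing moves.
- env.hand_in(): hands the job in; it is judged then, once.
The state is a dict: "time": time; "joint_pos": joint angles; "joint_vel": joint speeds; "effort": joint torques, N m; "eef_pos": TCP position; "orientation": TCP orientation; "contact_force": force on the tool from outside, world axes, zero at the start; "wrist_torque": the same for the moment, N m; "opening": finger opening in m; "grip_force": force on a finger pad.
Only numpy, scipy, OpenCV 4.12 (cv2) and the standard library are available. Lean on these libraries where they do the work, as an engineer would, in place of code of your own. Each camera call takes 0.05 s, during which the arm holds its last target. There are 200 camera calls.

TASK

A trolley base is up on blocks on the bench and one of the two castors nearest you has a swivel-lock pedal: press that pedal down with light pressure until the lock drops in, swinging the castor a little one way or the other under that light pressure if the pedal stops part-way on the teeth (never force it), and let go so that it stays fully down by itself. Then push the locked castor firmly sideways at its pedal, with about 8 N for half a second, to prove that it does not swing, and flick the pedal back up so that the castor is left free and still. Leave the loose tools and parts on the bench where they lie.

Things in the scene. Friction and masses are not known exactly. Their poses are not given: they have to be found in the camera images.
- trolley_frame: Fixed base frame of a service trolley, red 30 mm tube, 450 x 370 mm, top 172 mm above the bench, on 142 mm timber stacks. Origin at bench height under the middle of its near cross tube, x away from the robot. The near corners (y +170 and -170 mm) each carry a swivel castor under the tube: one, at either corner, has the lock pedal, the other has none. Stem nuts stand 190 mm above the bench.
- castor: Swivelling part of the locking castor: steel fork 43 mm wide, wheel, pedal. Origin on the vertical swivel axis at bench height; z up; its -x axis points from the swivel axis along the wheel to the pedal, roughly towards the robot. Free, it swivels with little friction (0.04 N m), over at least 0.6 rad to either side of the start; locked, it still gives by about 0.5 mm/N sideways at the pad.
- wheel_hub (a point): Centre of the locking castor's wheel (100 mm across, 32 mm wide, clear of the bench), 35 mm out from the swivel axis and 62 mm above the bench. The wheel reaches to 85 mm from the axis. Axes as castor.
- pedal_pivot (a point): Pivot pin of the pedal, 64 mm out from the swivel axis, 116 mm above the bench, along the castor's y. The pedal is a seesaw: pressing its outer end down lifts the lock nose at its inner end. Axes as castor.
- pedal_pad (a point): Middle of the top face of the pedal's pad, 116 mm out from the swivel axis, 52 mm from the pivot; 112 mm above the bench when up, 97 mm when down. Pad of dark steel, 36 mm long radially, 40 mm wide, sides turned down 16 mm deep along both long edges. It can be pressed, pushed from a side, pinched across its width or lifted under its toe. Axes turn with the pedal: x inwards, y along the hinge.
- pedal_toe (a point): Outer end of the pedal's pad, mid thickness (4 mm), 134 mm out from the swivel axis; about 113 mm above the bench when the pedal is up, 92 mm when down. Between the sides the pad is hollow below, and nothing is under it down to the bench.
- pedal (a joint): Pedal angle in rad: 0 up (unlocked), 0.30 fully down (locked). An over-centre spring holds it up (6 N on the pad starts it down), eases to nothing at 0.18 and from there pulls it down and keeps it down (about 4 N of lift on the pad frees it; once under 0.18 it springs up). Between notches the nose meets a tooth at 0.11, with the pad 5.5 mm down: it then goes no farther and springs back when let go.
- lock_nose: Steel nose at the pedal's inner end, hidden under the head, 36 mm from the swivel axis. It drops into one of 12 notches, one every 30 degrees, at hidden angles; it starts between two. Swung under 5 to 10 N on the pad it drops in within 30 degrees, with 0.04 rad of play each way. F newtons on the pad load it with about 1.9 F - 5 on a tooth, F sideways on the locked pad with 3.2 F; over 60 N bends it.
- hammer: Bystander: hammer, 260 mm long, wooden handle, lying flat.
- wrench: Bystander: steel spanner, 200 mm long, lying flat in front of the trolley base, under 15 mm high.
- bench_block: Bystander: black square bench block, 75 x 75 x 30 mm, with holes.
- punch: Bystander: brass pin punch, 115 mm long, 12 mm thick, lying.
- oil_bottle: Bystander: upright white oil bottle, 48 mm across, 130 mm tall.
- parts_tray: Bystander: grey open parts tray with nuts and washers, 130 x 190 x 32 mm.
- spare_wheel: Bystander: spare castor wheel, 100 mm across, lying flat on the bench inside the trolley base.
- spare_nut: Bystander: hexagon nut, 21 mm across, 10 mm high, on the bench inside the trolley base.

How it is judged:
On the way, in this order (a step that is already met when the one before it is completed fails the run):
1. the pedal is fully down (beyond 0.27 rad) and stays there by itself with nothing touching it (value of joint pedal above 0.27 rad and contact force between lock_nose and anything else below 4 N and contact force between the fingers and anything else below 0.5 N), for 0.3 s.
2. with the pedal down, the locked castor is pushed sideways so that the lock nose carries more than 8 N (about 3 N at the pad) (value of joint pedal above 0.25 rad and contact force between lock_nose and anything else above 8 N), for 0.3 s.
3. the pedal has been flicked back up (below 0.05 rad) (value of joint pedal below 0.05 rad), for 0.2 s.
At the end, for the whole second after the job is handed in: The pedal is up again (below 0.05 rad), the lock nose carries no load (under 1 N), the castor is still (under 0.1 rad/s) and free, the robot touches nothing, and the loose tools and parts lie within 30 mm of where they were (value of joint pedal below 0.05 rad and contact force between lock_nose and anything else below 1 N and angular speed of castor below 0.1 rad/s and distance of each of hammer, wrench, bench_block, punch, oil_bottle, parts_tray, spare_wheel, spare_nut from where it was at the start of the episode below 0.03 m).
It fails at once if the lock nose is forced: it carries more than 60 N (contact force between lock_nose and anything else above 60 N).
It fails at once if a loose tool or part is knocked away (more than 50 mm) (distance of any of hammer, wrench, bench_block, punch, oil_bottle, parts_tray, spare_wheel, spare_nut from where it was at the start of the episode above 0.05 m).
It also fails if it takes over 72 s, if anything falls off the work surface, if the arm or the gripper's body presses on something with over 40 N, if the wrist force passes 120 N, or if a joint passes its speed limit or range.

## Working session

There is one attempt and no reset: what is moved stays moved. The work goes in short steps, each a Python script; the robot and the scene stay as the last script left them, time stands still between calls to the robot, and variables do not carry over. Pictures are saved under pics/ and viewed, at most 10 in all, crops included, and the job is handed in when it is done.

```bash
mkdir -p pics; cat > h.py <<'E'
import numpy as np, cv2
from station import env, solve_ik, imaging
def w(f,u,v,z=None):
    """pixel to world; z=None uses depth map"""
    E=np.linalg.inv(f["extrinsics"])
    r=np.array([(u-f["cx"])/f["fx"],-(v-f["cy"])/f["fy"],-1.])
    d=f["z_map"][int(v),int(u)]
    if z is None: return (E@np.r_[r*d,1])[:3]
    o=E[:3,3]; R=E[:3,:3]@r
    return o+R*(z-o[2])/R[2]
E
python3 - <<'E'
from h import *
import pickle
for n in("top","side"):
    f=imaging.grab_frame(n); pickle.dump(f,open(n+".pkl","wb"))
    cv2.imwrite(f"pics/{n}0.png",f["image"][...,::-1]); print(n,f.keys(),np.linalg.inv(f["extrinsics"]).round(3).tolist(),f["fx"],f["z_map"].mean())
s=env.read_state();print(s["time"],s["orientation"],s["contact_force"],s["opening"],env.tip_reach)
E
```

```text
top dict_keys(['image', 'z_map', 'fx', 'fy', 'cx', 'cy', 'extrinsics']) [[0.017, 0.976, -0.216, 0.286], [-1.0, 0.018, 0.002, 0.012], [0.006, 0.216, 0.976, 1.206], [0.0, 0.0, 0.0, 1.0]] 485.2969971059594 1.2319596
side dict_keys(['image', 'z_map', 'fx', 'fy', 'cx', 'cy', 'extrinsics']) [[-0.973, 0.131, -0.188, 0.196], [-0.228, -0.508, 0.831, 1.481], [0.014, 0.851, 0.524, 1.018], [0.0, 0.0, 0.0, 1.0]] 618.4925970697856 1.9632308
0.1 [-3.06285276e+00 -6.92673228e-01  5.93728207e-04] [ 0.16415165 -0.22404092  0.44740649] 0.08558769638674282 0.014
```

View pics/top0.png

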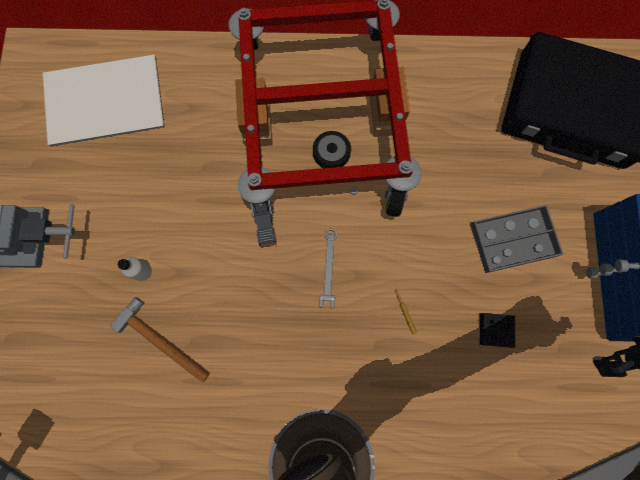

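View pics/side0.png

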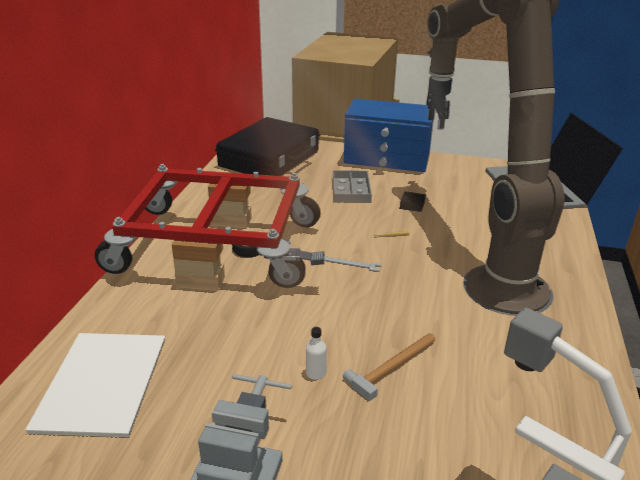

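The locking castor is the left one: stem nut near top (255,180), pad near (266,236). Next an enlarged crop, plus measurements.

```bash
python3 - <<'E'
import h,pickle
from h import *
f=pickle.load(open("top.pkl","rb"))
c=f["image"][160:260,220:320,::-1]
cv2.imwrite("pics/c1.png",cv2.resize(c,None,fx=6,fy=6,interpolation=cv2.INTER_CUBIC))
print("nutL",w(f,255,180,.19),w(f,255,180),"nutR",w(f,405,168,.19))
for v in range(212,250,3): print(v,[tuple((w(f,u,v)*1000).round().astype(int)) for u in (258,262,265,268,272)])
E
```

```text
nutL [0.62065858 0.15655438 0.19      ] [0.62214934 0.15719947 0.18547819] nutR [ 0.65455669 -0.17305735  0.19      ]
212 [(np.int64(568), np.int64(157), np.int64(114)), (np.int64(568), np.int64(147), np.int64(115)), (np.int64(567), np.int64(140), np.int64(117)), (np.int64(568), np.int64(133), np.int64(116)), (np.int64(568), np.int64(124), np.int64(117))]
215 [(np.int64(560), np.int64(156), np.int64(116)), (np.int64(561), np.int64(147), np.int64(116)), (np.int64(562), np.int64(141), np.int64(111)), (np.int64(560), np.int64(133), np.int64(117)), (np.int64(591), np.int64(136), np.int64(-1))]
218 [(np.int64(555), np.int64(157), np.int64(110)), (np.int64(553), np.int64(147), np.int64(116)), (np.int64(554), np.int64(140), np.int64(116)), (np.int64(554), np.int64(133), np.int64(115)), (np.int64(573), np.int64(132), np.int64(38))]
221 [(np.int64(546), np.int64(156), np.int64(115)), (np.int64(547), np.int64(147), np.int64(113)), (np.int64(547), np.int64(140), np.int64(112)), (np.int64(547), np.int64(133), np.int64(113)), (np.int64(565), np.int64(131), np.int64(41))]
224 [(np.int64(540), np.i
[... 1417 characters left out ...]
 [(np.int64(520), np.int64(169), np.int64(-6)), (np.int64(498), np.int64(145), np.int64(110)), (np.int64(497), np.int64(138), np.int64(114)), (np.int64(498), np.int64(131), np.int64(113)), (np.int64(520), np.int64(133), np.int64(-2))]
245 [(np.int64(512), np.int64(169), np.int64(-3)), (np.int64(512), np.int64(158), np.int64(-3)), (np.int64(512), np.int64(151), np.int64(-3)), (np.int64(512), np.int64(143), np.int64(0)), (np.int64(513), np.int64(133), np.int64(-3))]
248 [(np.int64(504), np.int64(168), np.int64(-2)), (np.int64(504), np.int64(158), np.int64(-1)), (np.int64(504), np.int64(150), np.int64(2)), (np.int64(504), np.int64(143), np.int64(1)), (np.int64(504), np.int64(133), np.int64(0))]
```

View pics/c1.png

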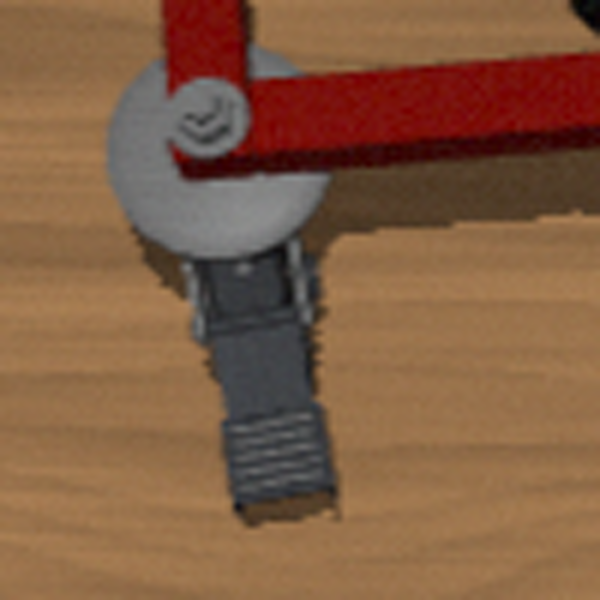

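Crop: nut at px (255,179.5), pad centre at (266.3,235.8), toe at (268.3,243.3). This gives pad ≈ (0.512, 0.135, 0.112) and castor yaw ≈ 11°, with the axis-to-pad distance 0.110 against 0.116 specified. That is good enough to start. Approach, then press lightly.

```bash
cat >> h.py <<'E'
from scipy.spatial.transform import Rotation as Ro
PAD=np.array([.512,.135]); TH0=np.arctan2(.021,.109); AX=PAD+.116*np.array([np.cos(TH0),np.sin(TH0)])
def ori(th): # tool down, tool x along castor x, closing line along castor y
    c,s=np.cos(th),np.sin(th); return Ro.from_matrix(np.array([[c,s,0],[s,-c,0],[0,0,-1]])).as_rotvec()
def pt(th,r,ztip,dy=0): # tip at height ztip, r out from the swivel axis, dy along castor y
    c,s=np.cos(th),np.sin(th); return np.array([AX[0]-r*c-dy*s,AX[1]-r*s+dy*c,ztip+env.tip_reach])
def st():
    s=env.read_state(); return s["time"],s["eef_pos"],s["contact_force"]
def show(t=""):
    a,p,f=st(); print(t,round(float(a),2),"tip",p.round(4)[:2],round(p[2]-env.tip_reach,4),"F",f.round(1))
E
python3 - <<'E'
from h import *
env.move_ptp(pt(TH0,.116,.17),ori(TH0)); env.command_gripper(0.0,20)
show("above"); env.servo_line(pt(TH0,.116,.125),speed=.06); show("near")
print(env.servo_line(pt(TH0,.116,.090),speed=.012,stop_force=7.5)); show("press")
f=imaging.grab_frame("side"); cv2.imwrite("pics/s1.png",cv2.resize(f["image"][180:300,220:380,::-1],None,fx=5,fy=5,interpolation=cv2.INTER_CUBIC))
E
```

```text
above 3.49 tip [0.512 0.135] 0.17 F [ 0.6 -0.2 -0.7]
near 4.39 tip [0.5122 0.1352] 0.1252 F [ 0.  -0.2 -0.4]
True
press 6.11 tip [0.5129 0.1353] 0.1043 F [-1.3 -0.3  5.8]
```

View pics/s1.png

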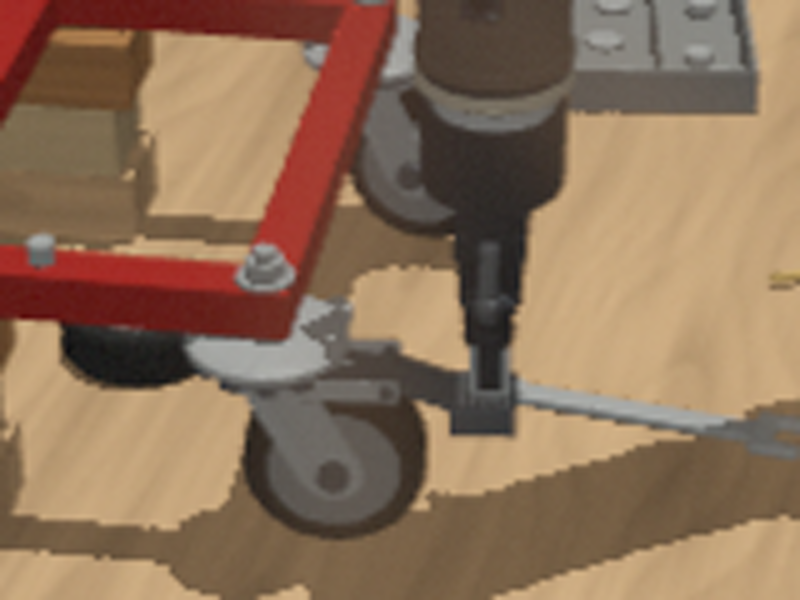

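The closed fingers sit on the pad (crop 490,390), about 7 mm down, which puts the pedal on the tooth. Swing in small steps under about 7 N.

```bash
python3 - <<'E'
from h import *
z=st()[1][2]-env.tip_reach; z0=z; th=TH0
for i in range(16):
    th-=.035
    env.servo_line(pt(th,.116,z),ori(th),speed=.02)
    f=st()[2][2]
    if f<6: # renew the light pressure
        hit=env.servo_line(pt(th,.116,z-.016),speed=.012,stop_force=max(2,7.5-f))
        z=st()[1][2]-env.tip_reach
    elif f>9: z+=.0004
    show(f"{i} th{th:.3f}")
    if z<z0-.005: print("DROPPED"); break
E
```

```text
0 th0.155 6.87 tip [0.512  0.1398] 0.1042 F [-1.2  0.7  6.2]
1 th0.120 7.62 tip [0.5108 0.1437] 0.1028 F [-1.   1.8  4.2]
2 th0.085 8.63 tip [0.5105 0.1474] 0.0967 F [-2.1  0.2  7.8]
DROPPED
```

It dropped. Lift off and check from the side.

```bash
python3 - <<'E'
from h import *
th=.085
z=st()[1][2]-env.tip_reach
print(env.servo_line(pt(th,.116,z-.006),speed=.012,stop_force=3)); show("press2")
env.servo_line(pt(th,.116,.16),speed=.08); show("up")
env.hold(.4)
import pickle
f=imaging.grab_frame("side"); cv2.imwrite("pics/s2.png",cv2.resize(f["image"][200:300,240:360,::-1],None,fx=6,fy=6,interpolation=cv2.INTER_CUBIC)); pickle.dump(f,open("s2.pkl","wb"))
f=imaging.grab_frame("top"); pickle.dump(f,open("t2.pkl","wb"))
E
```

```text
True
press2 8.84 tip [0.5104 0.1475] 0.0967 F [-2.   0.1  6.7]
up 9.79 tip [0.5101 0.1469] 0.1596 F [0.2 0.2 0.2]
```

View pics/s2.png

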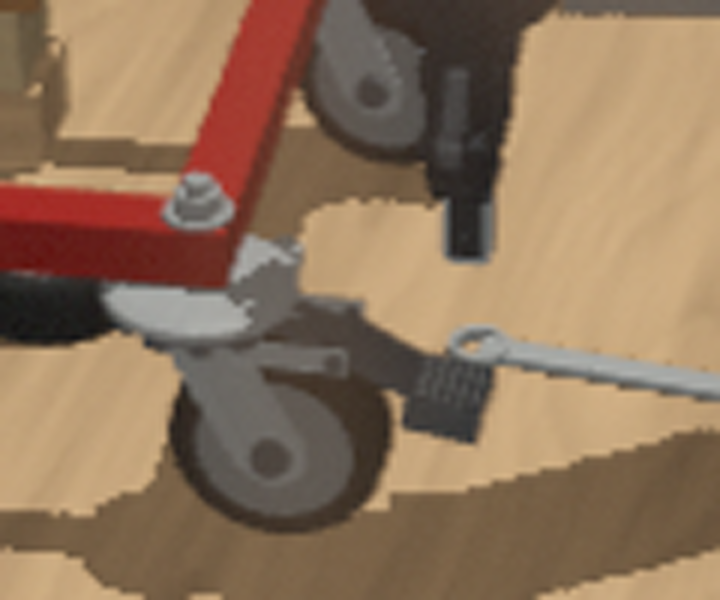

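The pedal is clearly down by itself: pad at crop (450,400), sloping. Measure the pad's outline with the depth maps.

```bash
python3 - <<'E'
from h import *
import pickle
for n in("t2","s2"):
    f=pickle.load(open(n+".pkl","rb")); 
    E=np.linalg.inv(f["extrinsics"]); v,u=np.mgrid[0:480,0:640]; d=f["z_map"]
    P=np.stack([(u-f["cx"])/f["fx"]*d,-(v-f["cy"])/f["fy"]*d,-d],-1)@E[:3,:3].T+E[:3,3]
    m=(d>0)&(P[...,2]>.07)&(P[...,2]<.125)&(P[...,0]>.47)&(P[...,0]<.57)&(abs(P[...,1]-.145)<.06)
    Q=P[m]; print(n,len(Q),AX)
    for a in np.arange(.485,.57,.01):
        k=Q[abs(Q[:,0]-a)<.005]
        if len(k)>3: print(a.round(3),len(k),"y",np.percentile(k[:,1],[3,50,97]).round(4),"z",np.percentile(k[:,2],[5,50,95]).round(3))
    print(Q[:,0].min())
f=pickle.load(open("t2.pkl","rb")); cv2.imwrite("pics/t2.png",cv2.resize(f["image"][170:260,220:320,::-1],None,fx=6,fy=6,interpolation=cv2.INTER_CUBIC))
E
```

```text
t2 0 [0.62590529 0.15694506]Traceback (most recent call last):
  File "<stdin>", line 12, in <module>
    return umr_minimum(a, axis, None, out, keepdims, initial, where)
ValueError: zero-size array to reduction operation minimum which has no identity
```

```bash
python3 - <<'E'
from h import *
import pickle
f=pickle.load(open("s2.pkl","rb")); 
E=np.linalg.inv(f["extrinsics"]); v,u=np.mgrid[0:480,0:640]; d=f["z_map"]
P=np.stack([(u-f["cx"])/f["fx"]*d,-(v-f["cy"])/f["fy"]*d,-d],-1)@E[:3,:3].T+E[:3,3]
# pad corners read from the crop s2 (px = 240+c/6, 200+r/6): near-top-left, near-top-right(toe), far-right(toe), far-left
for c,r in((408,398),(478,414),(490,368),(428,358)):print((c,r),[w(f,240+c/6,200+r/6,z).round(4)[:2].tolist() for z in (.092,.097,.101)])
m=(P[...,2]>.07)&(P[...,2]<.125)&(P[...,0]>.47)&(P[...,0]<.57)&(abs(P[...,1]-.145)<.05)
Q=P[m]; print(len(Q))
for a in np.arange(.485,.57,.01):
    k=Q[abs(Q[:,0]-a)<.005]
    if len(k)>3: print(a.round(3),len(k),"y",np.percentile(k[:,1],[3,50,97]).round(4),"z",np.percentile(k[:,2],[5,50,95]).round(3))
E
```

```text
(408, 398) [[0.5309, 0.165], [0.5291, 0.1721], [0.5277, 0.1778]]
(478, 414) [[0.498, 0.1694], [0.4964, 0.1765], [0.4951, 0.1822]]
(490, 368) [[0.5012, 0.1328], [0.4996, 0.1401], [0.4983, 0.1459]]
(428, 358) [[0.5301, 0.1319], [0.5283, 0.1391], [0.5269, 0.145]]
473
0.495 18 y [0.1373 0.1585 0.1747] z [0.086 0.093 0.097]
0.505 53 y [0.1359 0.1668 0.179 ] z [0.082 0.095 0.099]
0.515 48 y [0.138  0.1648 0.1804] z [0.084 0.097 0.101]
0.525 53 y [0.1375 0.1661 0.1774] z [0.085 0.098 0.102]
0.535 41 y [0.143  0.1593 0.1759] z [0.097 0.103 0.108]
0.545 69 y [0.1441 0.1623 0.1776] z [0.072 0.088 0.113]
0.555 101 y [0.1422 0.1688 0.1811] z [0.073 0.104 0.122]
0.565 90 y [0.1382 0.1733 0.1834] z [0.074 0.114 0.123]
```

Pad centre is now about (0.513, 0.157), yaw about 0, at a height matching "down". Push sideways from +y, with the closed fingers beside the pad.

```bash
python3 - <<'E'
from h import *
env.servo_line(pt(0,.115,.16,.068),ori(0),speed=.12)
env.servo_line(pt(0,.115,.080,.068),speed=.1); show("beside")
print(env.servo_line(pt(0,.115,.080,-.01),speed=.02,stop_force=7.8)); show("push")
for _ in range(3): env.hold(.25); show("hold")
f=imaging.grab_frame("side"); cv2.imwrite("pics/s3.png",cv2.resize(f["image"][200:300,240:360,::-1],None,fx=6,fy=6,interpolation=cv2.INTER_CUBIC))
E
```

```text
beside 12.04 tip [0.5113 0.2252] 0.0805 F [-0.2  0.1  0.1]
True
push 14.3 tip [0.5103 0.1811] 0.08 F [ 0.6  5.2 -0.1]
hold 14.55 tip [0.5103 0.1816] 0.08 F [0.7 5.5 0.2]
hold 14.8 tip [0.5103 0.1816] 0.08 F [ 0.3  5.3 -0.2]
hold 15.05 tip [0.5103 0.1816] 0.08 F [0.2 4.8 0.3]
```

View pics/s3.png

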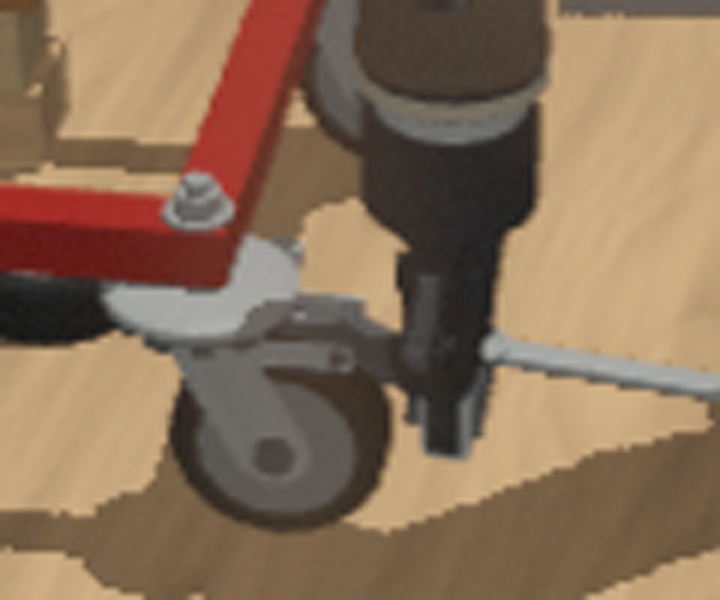

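The locked castor holds at about 5 N. Raise to about 8 N and hold, then back off, pinch the pad and lift it.

```bash
python3 - <<'E'
from h import *
for i in range(6):
    t,p,F=st()
    if F[1]>7.6: break
    env.servo_line(p+[0,-.0008,0],speed=.01); env.hold(.05)
env.hold(.3); show("push"); env.hold(.3); show("push")
p=st()[1]; env.servo_line(p+[0,.04,0],speed=.1); show("off")
env.servo_line(pt(0,.118,.175,.06),speed=.15)
env.command_gripper(.085,20)
th=.06
env.servo_line(pt(th,.118,.175),ori(th),speed=.12); show("over")
print(env.servo_line(pt(th,.118,.075),speed=.07,stop_force=5)); show("down")
f=imaging.grab_frame("side"); cv2.imwrite("pics/s4.png",cv2.resize(f["image"][200:300,240:360,::-1],None,fx=6,fy=6,interpolation=cv2.INTER_CUBIC))
E
```

```text
push 17.2 tip [0.5104 0.1818] 0.0802 F [ 0.4  6.3 -2.7]
push 17.5 tip [0.5103 0.1818] 0.0802 F [ 0.5  4.8 -1.5]
off 18.06 tip [0.5102 0.2212] 0.08 F [ 0.5  0.8 -0.3]
over 20.33 tip [0.5081 0.1505] 0.1752 F [-0.2  0.1  0. ]
False
down 21.91 tip [0.5084 0.15  ] 0.0754 F [ 0.7  0.4 -0.7]
```

View pics/s4.png

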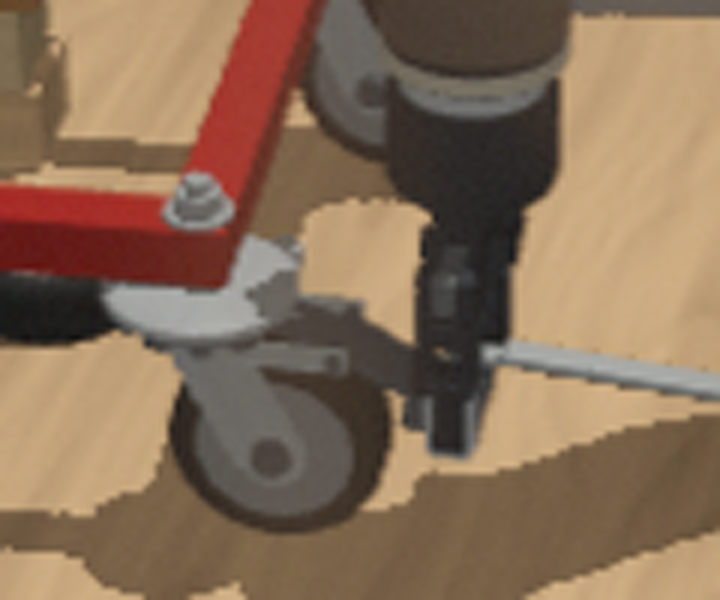

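The open fingers straddle the pad correctly. The push, however, only reached 5–6 N because I restarted each step from the measured pose. There is time to repeat it properly at about 8 N, so I'll do that first.

```bash
python3 - <<'E'
from h import *
env.servo_line(pt(.06,.118,.175),speed=.15)
env.command_gripper(0,20)
env.servo_line(pt(0,.115,.16,.060),ori(0),speed=.15)
env.servo_line(pt(0,.115,.080,.060),speed=.12)
env.servo_line(pt(0,.115,.080,.028),speed=.05,stop_force=5)
dy=st()[1][1]-AX[1]; F=0
for i in range(14):
    F=st()[2][1]
    if F>7.5: break
    dy-=.0007; env.servo_line(pt(0,.115,.080,dy),speed=.01)
show("push"); print(i,dy)
for _ in range(3): env.hold(.2); show("hold")
E
```

```text
push 28.51 tip [0.5105 0.1792] 0.0801 F [-2.6  8.1 -0.7]
11 0.02062448493276172
hold 28.71 tip [0.5105 0.1791] 0.0801 F [-2.5  8.2 -0.5]
hold 28.91 tip [0.5105 0.1792] 0.0801 F [-2.8  7.  -0.7]
hold 29.11 tip [0.5105 0.1792] 0.0801 F [-2.7  8.2 -0.2]
```

About 8 N held for 0.6 s with no swing. Now pinch and lift the pedal.

```bash
python3 - <<'E'
from h import *
env.servo_line(pt(0,.115,.080,.06),speed=.1)
env.servo_line(pt(0,.118,.175,.06),speed=.15)
env.command_gripper(.085,20)
th=.06
env.servo_line(pt(th,.118,.175),ori(th),speed=.12)
env.servo_line(pt(th,.118,.075),speed=.08,stop_force=5)
env.command_gripper(.03,20); s=env.read_state(); print("opening",s["opening"],s["grip_force"]); show("grip")
p=st()[1]
for k in range(7):
    print(env.servo_line(p+[0,0,.002*(k+1)],speed=.02,stop_force=15)); show("lift")
env.hold(.2)
env.command_gripper(.085); env.hold(.2); show("open")
p=st()[1]; env.servo_line(p+[0,0,.12],speed=.12); show("clear")
f=imaging.grab_frame("side"); cv2.imwrite("pics/s5.png",cv2.resize(f["image"][200:300,240:360,::-1],None,fx=6,fy=6,interpolation=cv2.INTER_CUBIC))
E
```

```text
opening 0.03940155010159218 21.93225620838348
grip 33.8 tip [0.5082 0.1506] 0.0753 F [-0.7  3.   3.3]
False
lift 34.08 tip [0.5076 0.1507] 0.0769 F [-0.9  2.6 -5.4]
False
lift 34.33 tip [0.507  0.1507] 0.0789 F [-4.6  2.4 -5.6]
False
lift 34.58 tip [0.5066 0.1506] 0.0809 F [-6.3  3.5 -6. ]
False
lift 34.83 tip [0.5063 0.1505] 0.0828 F [-6.   2.4 -4.1]
False
lift 35.08 tip [0.5061 0.1503] 0.0847 F [-7.   3.4 -3.5]
False
lift 35.33 tip [0.5059 0.1503] 0.0868 F [-7.4  2.5 -2.2]
False
lift 35.58 tip [0.5058 0.1503] 0.0888 F [-8.2  1.1 -2.5]
open 36.49 tip [0.5082 0.1506] 0.0894 F [ 0.5 -0.4 -0.9]
clear 37.64 tip [0.5078 0.1503] 0.2086 F [ 0.4 -0.4 -0.4]
```

View pics/s5.png

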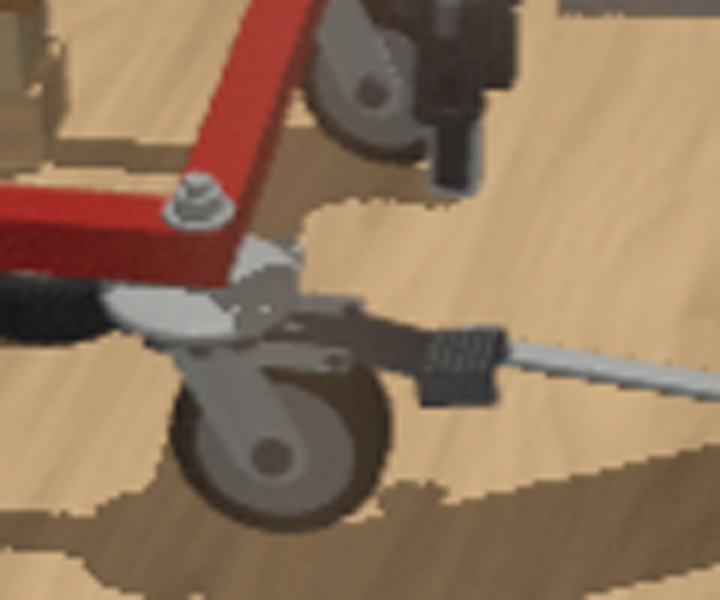

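The pedal is up again: pad level at crop (460,365), about 30 px higher than before. The gripper is clear, so I'll hand in.

```bash
python3 - <<'E'
from h import *
env.hold(.4); show(); print(env.hand_in())
E
```

```text
38.09 tip [0.5082 0.1506] 0.2092 F [ 0.3  0.1 -0. ]
the job is handed in; nothing more can be done
None
```

The job is handed in, but no verdict came back: the pedal locked under about 8 N, the locked castor held an 8 N side push for 0.6 s, and the pedal was lifted back up with the gripper clear at 38 s; I moved none of the loose tools or parts.

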